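# Tighten a battery hold-down on the electronics bench

### The arm

A 6-joint arm with a two-finger parallel gripper is mounted at the origin on the work surface. World frame = base frame: x ahead of the robot, y to its left, z up, the work surface at z = 0. Lengths are in m, angles in rad, forces in N, time in s.
With the tool pointing down it reaches from about 0.375 to 0.925 m from the base axis. Payload 5.7 kg.
Tool frame: the origin (TCP) lies midway between the tips of the shut fingers; the grasp point (between the pads) lies 19 mm behind it; z points along the fingers, x is the direction in which the jaws open and shut, and the axes are right-handed (so a half turn about z gives the same grasp; the last joint's range is limited). The gripper opens to 88 mm and grips with 3 to 60 N. Pads are 20 mm wide; open, the fingers measure 115 mm over their backs; the gripper's body (75 mm by 178 mm) begins 61 mm behind the grasp point.
Start: joints at [1.112, 0.359, 1.51, -0, 1.272, -0.115], TCP at [0.202, 0.565, 0.223] pointing down, gripper open.
Joint ranges: [-2.97, 2.97], [-1.01, 2.36], [0.21, 2.38], [-0.96, 4.11], [0.2, 2.71], [-2.98, 2.98]. Speed limits (rad/s): [2.39, 2.39, 3.14, 3.14, 3.14, 3.14].

### API

Orientations are given as a unit quaternion [x, y, z, w].
In Python, from bench import move_ptp, servo_line, goto_joints, move_gripper, sleep, inverse_kinematics, capture, PlanningError, close_job, spot_in, silhouettes, current_clock, current_joint_pos, current_qvel, current_joint_torque, current_position, current_orientation, current_force, current_torque, current_finger_gap gives the robot as it stands. Calls block until the motion is done:
- move_ptp(position, orientation): joint-space move of the TCP to a pose.
- servo_line(position, orientation=None, rate=0.15, contact_N=None): straight line of the TCP; orientation=None keeps the orientation; rate is the mean speed in m/s. With contact_N (N) it stops when the force on the tool has changed by that much, and returns True; else False.
- goto_joints(angles): joint-space move.
- move_gripper(opening): finger opening in m; the grip force is fixed at half the most; returns when the fingers have stopped.
- sleep(seconds).
- inverse_kinematics(position, orientation): joint angles nearest the present ones, or None.
- capture(name): name is "scene" or "top" or "wrist"; returns a dict with "image" (384x512x3 uint8, blue, green, red), "range_z" (384x512 float32, m along the optical axis (not along the pixel's ray), 0 where there is no reading), "intrinsics" (3x3 intrinsics, pixels), "k1" (the pictures are not rectified: a ray, as slopes to the right and down, at radius r is drawn at 1 + k1 r^2 times it, then the intrinsics apply), "R" (3x3) and "t" (3): a world point X has camera coordinates R X + t. Camera axes: x right, y down, z forward; pixel columns grow to the right and rows downward; lengths in m; the calibration is good to about 2 mm. A picture is of the moment at which its call begins.
A pose or a line that the arm cannot do raises PlanningError and nothing moves.
- close_job(): hands the job in, once; it reports no verdict.
Trained networks look in the newest picture that a camera, given by its name, has taken for a name from the list of things; names that differ only in an ending like _2 or _b are one class to them, and where a whole thing is asked for, a point or a joint stands for the part that bears it (a point fixed in the world has none). Each returns a list of dicts, best first, with "conf" (0 to 1); they miss things now and then, are a little off and sometimes report something else, mostly with a low value. They report only what shows in the picture. A call takes as long as a camera call.
- spot_in(camera, query): "xy" ([column, row] in pixels, amid what is visible of it).
- silhouettes(camera, query): "region" (384x512 bool, what is visible of it) and "xy" ([column, row] in pixels, amid what is visible of it).
Readings, each from a call of its own:
- current_clock(): time.
- current_joint_pos(): joint angles.
- current_qvel(): joint speeds.
- current_joint_torque(): joint torques, N m.
- current_position(): TCP position.
- current_orientation(): TCP orientation.
- current_force(): force on the tool from outside, world axes, zero at the start.
- current_torque(): the same for the moment, N m.
- current_finger_gap(): finger opening in m.
Only numpy, scipy, OpenCV 4.12 (cv2) and the standard library are available. Lean on these libraries where they do the work, as an engineer would, in place of code of your own. Each camera call takes 0.05 s, during which the arm holds its last target.

### The job

Two backup batteries stand in their hold-down trays on the bench. Tighten both wing nuts on the hold-down bar of the larger battery: turn each clockwise until it is tight, with its wings lying in line with the bar, and let go. The smaller battery still has to come out, so leave its wing nut as it is.

Things in the scene. Friction and masses are not known exactly. Their poses are not given: they have to be found in the camera images.
- large_clamp: Larger battery, black, 151 (x) x 98 (y) x 95 mm high, in a fixed tray; over it along y a dark bar, top 108 mm up, wing nut at each end. Origin: on the bench, mid-battery. Near each nut: beyond it an upright bracket, 48 mm from the nut's axis, 18 mm above the bar top; terminals, 14 x 18 mm, at x -52, y +-34 mm, 12 mm above the bar top. So go down with only about 45 mm between the fingers.
- nut_left_grip (a point): Brass wing nut at the bar's +y end (64 mm from mid-bar): wings 57 mm tip to tip along x, flat sides 10 mm apart along y, top 35 mm and foot flange 4 mm above the bar. Point: on its fixed vertical axis, 26 mm above the bar top; pinch it there. Starts 45 to 75 degrees short; clockwise from above tightens, friction 0.12 N m, hard stop with the wings in line with the bar; stays where left.
- nut_right_grip (a point): The same kind of wing nut at the -y end of the larger battery's bar (64 mm from mid-bar); its point, axes, sizes and behaviour are as for the left one.
- small_nut_wing (a point): On the smaller battery (black, 90 x 70 x 100 mm high, in a fixed tray up to 131 mm high, close by): point on a wing of its single brass wing nut (same size), 24 mm out from the nut's axis and 26 mm above that bar's top; x points outward along the wing, z up. To be left as it is.

How it is judged:
At the end, for the whole second after the job is handed in: Both wing nuts of the larger battery have their wings in line with its hold-down bar, within 12 degrees, and stay so (angle between the x axis of each of nut_left_grip, nut_right_grip and the y axis of large_clamp, either way round below 0.21 rad); the robot touches nothing.
It fails at once if the smaller battery's wing nut is turned (its wing moves more than 6 mm) (distance of small_nut_wing from where it was at the start of the episode above 0.006 m).
It also fails if it takes over 42 s, if anything falls off the work surface, if the arm or the gripper's body presses on something with over 40 N, if the wrist force passes 120 N, or if a joint passes its speed limit or range.

## Working session

There is one attempt and no reset: what is moved stays moved. The work goes in short steps, each a Python script; the robot and the scene stay as the last script left them, time stands still between calls to the robot, and variables do not carry over. Pictures are saved under pics/ and viewed, and the job is handed in when it is done.

```bash
ls; mkdir -p pics
cat > h.py <<'E'
import numpy as np, cv2
from bench import *
def save(c,name): cv2.imwrite('pics/%s.png'%name,c['image'])
def cloud(c,mask=None):
    K=c['intrinsics'];z=c['range_z'];m=(z>0)
    if mask is not None: m&=mask
    v,u=np.nonzero(m)
    d=np.array([c['k1'],0,0,0,0],float)
    p=cv2.undistortPoints(np.stack([u,v],1).astype(np.float64)[:,None],K,d)[:,0]
    zz=z[v,u]; P=np.column_stack([p[:,0]*zz,p[:,1]*zz,zz])
    return (P-c['t'])@c['R'], np.stack([u,v],1)
E
python3 - <<'E'
from h import *
print(current_clock())
for n in ['scene','top','wrist']:
    c=capture(n); save(c,n+'0'); np.savez(n+'0.npz',**c); print(n,-c['R'].T@c['t'],c['k1'])
    for q in ['large_clamp','nut_left_grip','nut_right_grip','small_nut_wing']:
        s=silhouettes(n,q)
        for i in s[:3]:
            P,_=cloud(c,i['region'])
            print(q,round(i['conf'],2),np.round(i['xy']),i['region'].sum(),np.round(np.median(P,0),3) if len(P) else None)
print(current_clock())
E
```

```text
pics
0.0
scene [1.08045957 0.07641088 0.55199015] 0.025916736439213002
large_clamp 0.87 [159. 236.] 10794 [ 0.61  -0.169  0.059]
nut_left_grip 0.51 [188. 206.] 282 [ 0.584 -0.116  0.129]
nut_left_grip 0.25 [368. 204.] 305 [0.539 0.206 0.133]
nut_right_grip 0.66 [122. 204.] 334 [ 0.596 -0.242  0.127]
small_nut_wing 0.51 [367. 202.] 304 [0.538 0.206 0.133]
top [ 0.49422094 -0.01220985  0.92867398] -0.0703813657310336
large_clamp 0.71 [336. 180.] 6786 [ 0.582 -0.171  0.097]
nut_left_grip 0.63 [317. 179.] 177 [ 0.58  -0.119  0.134]
nut_right_grip 0.64 [372. 170.] 191 [ 0.596 -0.243  0.132]
small_nut_wing 0.44 [167. 195.] 185 [0.53  0.202 0.137]
wrist [0.12845975 0.59111944 0.38623586] -0.011835166976070201
0.75
```

View pics/scene0.png

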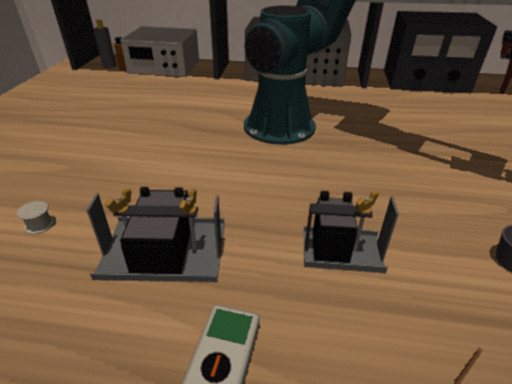

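View pics/top0.png

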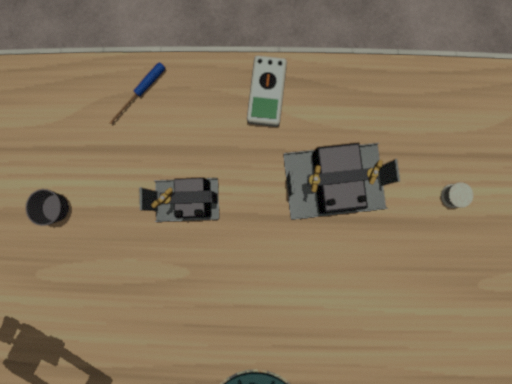

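```bash
cat > an.py <<'E'
from h import *
def nut(P,c,zmin=.122,r=.033):
    # points high up near nut center; PCA
    q=P[(np.linalg.norm(P[:,:2]-c,axis=1)<r)&(P[:,2]>zmin)&(P[:,2]<.155)]
    if len(q)<10: return None
    rect=cv2.minAreaRect((q[:,:2]*1000).astype(np.float32))
    m=q[:,:2].mean(0); w,V=np.linalg.eigh(np.cov((q[:,:2]-m).T))
    a=np.degrees(np.arctan2(V[1,1],V[0,1]))%180
    return len(q),np.round(m,4),round(a,1),np.round(np.sqrt(w)*1000,1),rect,np.round(np.percentile(q[:,2],[10,90,99]),4)
E
python3 - <<'E'
from an import *
for n in ['top','scene']:
    c=dict(np.load(n+'0.npz')); P,_=cloud(c)
    for k in [(.581,-.119),(.596,-.243)]:
        for zm in (.117,.122,.127): print(n,nut(P,np.array(k),zm))
    # battery top footprint
    q=P[(abs(P[:,2]-.095)<.006)&(P[:,1]<-.08)&(P[:,1]>-.3)]
    print(len(q),cv2.minAreaRect((q[:,:2]*1000).astype(np.float32)))
E
```

```text
top (144, array([ 0.578 , -0.1193]), np.float64(170.1), array([ 3.1, 16.1]), ((577.5797729492188, -119.90577697753906), (10.285253524780273, 56.51205825805664), 79.1033935546875), array([0.1296, 0.141 , 0.1426]))
top (139, array([ 0.5779, -0.1195]), np.float64(170.1), array([ 3.1, 16.2]), ((577.5797729492188, -119.90577697753906), (10.285253524780273, 56.51205825805664), 79.1033935546875), array([0.13  , 0.141 , 0.1427]))
top (135, array([ 0.5778, -0.1196]), np.float64(170.0), array([ 3. , 16.3]), ((577.5609130859375, -120.0460433959961), (10.26220703125, 56.51120376586914), 79.50201416015625), array([0.1306, 0.141 , 0.1427]))
top (162, array([ 0.5946, -0.2448]), np.float64(157.0), array([ 3.1, 16. ]), ((594.0553588867188, -245.8811798095703), (10.585284233093262, 55.49851608276367), 66.5042953491211), array([0.1259, 0.1416, 0.1437]))
top (153, array([ 0.5945, -0.245 ]), np.float64(157.0), array([ 3.1, 16.1]), ((594.0553588867188, -245.8811798095703), (10.585284233093262, 55.49851608276367), 66.5042953491211), array([0.1283, 0.1416, 0.1437]))
top (141, array([ 0.5946, -0.2454]), np.f
[... 976 characters left out ...]
4(157.7), array([ 2.5, 15.9]), ((594.1513671875, -245.57005310058594), (12.319886207580566, 55.93927764892578), 70.91316986083984), array([0.1199, 0.1391, 0.1422]))
scene (258, array([ 0.5957, -0.2442]), np.float64(157.7), array([ 2.6, 16.3]), ((594.1513671875, -245.57005310058594), (12.319886207580566, 55.93927764892578), 70.91316986083984), array([0.1246, 0.1394, 0.1422]))
scene (210, array([ 0.5952, -0.2444]), np.float64(157.7), array([ 2.7, 16.7]), ((594.1513671875, -245.57005310058594), (12.319886207580566, 55.93927764892578), 70.91316986083984), array([0.1287, 0.14  , 0.1422]))
2280 ((-321.3262939453125, -254.65992736816406), (1975.0347900390625, 192.33114624023438), 3.406200408935547)
```

The scene shows the large battery on the right in the top view, with its nuts at about px (317,179) and (372,170). The small one sits at about (190,198). The nut axes are about 127 mm apart, which fits. The bar lies at about 97°, the left nut needs about 72° clockwise and the right about 60°.

```bash
cat >> h.py <<'E'
from scipy.spatial.transform import Rotation as Ro
def ori(adeg):
    a=np.radians(adeg);c,s=np.cos(a),np.sin(a)
    return Ro.from_matrix([[c,s,0],[s,-c,0],[0,0,-1]]).as_quat()
E
python3 - <<'E'
from h import *
for n,p,w in (('L',(.5775,-.1195),169.5),('R',(.5941,-.2457),157.2)):
  for z in (.25,.115):
    for a in (w-90,w+90,97.3-90,97.3+90):
        print(n,z,a,np.round(j,3) if (j:=inverse_kinematics([*p,z],ori(a))) is not None else None)
E
```

```text
L 0.25 79.5 [-0.321  0.321  1.497 -0.     1.323 -1.709]
L 0.25 259.5 [-0.321  0.321  1.497 -0.     1.323  1.433]
L 0.25 7.299999999999997 [-0.321  0.321  1.497 -0.     1.323 -0.449]
L 0.25 187.3 [-0.321  0.321  1.497 -0.     1.323  2.693]
L 0.115 79.5 [-0.321  0.458  1.649 -0.     1.034 -1.709]
L 0.115 259.5 [-0.321  0.458  1.649 -0.     1.034  1.433]
L 0.115 7.299999999999997 [-0.321  0.458  1.649 -0.     1.034 -0.449]
L 0.115 187.3 [-0.321  0.458  1.649 -0.     1.034  2.693]
R 0.25 67.19999999999999 [-0.5    0.399  1.377 -0.     1.366 -1.672]
R 0.25 247.2 [-0.5    0.399  1.377 -0.     1.366  1.469]
R 0.25 7.299999999999997 [-0.5    0.399  1.377 -0.     1.366 -0.627]
R 0.25 187.3 [-0.5    0.399  1.377 -0.     1.366  2.515]
R 0.115 67.19999999999999 [-0.5    0.524  1.525 -0.     1.092 -1.672]
R 0.115 247.2 [-0.5    0.524  1.525 -0.     1.092  1.469]
R 0.115 7.299999999999997 [-0.5    0.524  1.525 -0.     1.092 -0.627]
R 0.115 187.3 [-0.5    0.524  1.525 -0.     1.092  2.515]
```

Run:
```python
from an import *
move_ptp([.5775,-.1195,.25],ori(79.5)); move_gripper(.045)
c=capture('wrist'); save(c,'w1'); np.savez('w1.npz',**c)
P,_=cloud(c)
for k in [(.5775,-.1195),(.5941,-.2457)]:
    for zm in (.122,.127): print(nut(P,np.array(k),zm))
print(current_position(),current_clock(),current_finger_gap(),current_force())
```

```text
(453, array([ 0.5752, -0.1191]), np.float64(169.5), array([ 2.7, 16.1]), ((575.6177978515625, -119.22976684570312), (8.842182159423828, 55.592491149902344), 79.41140747070312), array([0.1332, 0.1437, 0.1449]))
(453, array([ 0.5752, -0.1191]), np.float64(169.5), array([ 2.7, 16.1]), ((575.6177978515625, -119.22976684570312), (8.842182159423828, 55.592491149902344), 79.41140747070312), array([0.1332, 0.1437, 0.1449]))
(573, array([ 0.5917, -0.2436]), np.float64(157.4), array([ 2.9, 16.1]), ((593.003173828125, -245.2685546875), (10.460905075073242, 56.95479202270508), 68.27171325683594), array([0.1276, 0.1435, 0.1449]))
(525, array([ 0.5917, -0.2439]), np.float64(157.3), array([ 2.9, 16.4]), ((593.003173828125, -245.2685546875), (10.460905075073242, 56.95479202270508), 68.27171325683594), array([0.1313, 0.1436, 0.145 ]))
[ 0.57748043 -0.11951842  0.24999488] 4.3667 0.044879128685542335 [-0.07238257  0.34681255  0.30534441]
```

View pics/w1.png

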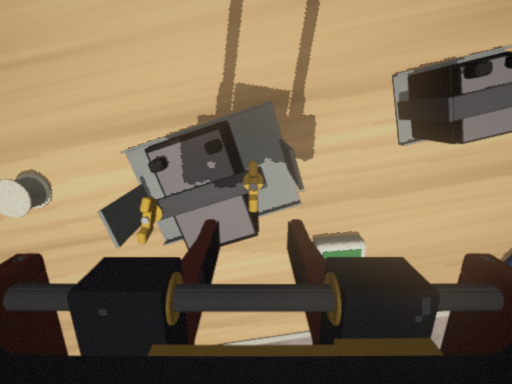

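The wrist view shows the left nut at px (254,187) and the right one at (147,220), agreeing with the other cameras within 2 mm. Next I'll do the left nut.

```bash
cat > turn.py <<'E'
from an import *
def turn(p,w,bar=97.5,over=3):
    o=ori(w-90)
    move_ptp([*p,.20],o)
    hit=servo_line([*p,.116],o,rate=.08,contact_N=10)
    print('contact',hit,np.round(current_position(),4),current_clock())
    if hit: return
    f0=np.array(current_force())
    move_gripper(0.0)
    print('gap',current_finger_gap(),'dF',np.round(np.array(current_force())-f0,2),current_clock())
    j=np.array(current_joint_pos()); j0=j[5]; tot=np.radians(w-bar+over); n=int(np.ceil(np.degrees(tot)/12))
    for i in range(1,n+1):
        j[5]=j0+tot*i/n; goto_joints(j)
        print(i,round(np.degrees(current_joint_pos()[5]-j0),1),'T',np.round(current_torque(),3),'F',np.round(np.array(current_force())-f0,1),round(current_finger_gap(),4))
    print(current_clock())
E
python3 - <<'E'
from turn import *
turn((.577,-.1194),169.5)
E
```

```text
contact False [ 0.5775 -0.1196  0.1166] 5.8833
gap 0.00963353625655293 dF [-0.01 -2.7   1.88] 6.525
1 10.5 T [-0.3    0.101 -0.077] F [-0.4 -1.6  1. ] 0.0097
2 21.1 T [-0.531  0.211 -0.092] F [-1.1 -2.8  1.8] 0.0096
3 31.7 T [-0.807  0.355 -0.146] F [-1.5 -5.7  1.5] 0.0097
4 42.5 T [-0.921  0.481 -0.181] F [-2.4 -4.8  1.5] 0.0097
5 53.2 T [-1.02   0.553 -0.15 ] F [-2.1 -6.5  2.8] 0.01
6 63.9 T [-1.05   0.641 -0.107] F [-2.7 -6.2  2.9] 0.0097
7 74.6 T [-1.06   0.714  0.534] F [-3.1 -7.3  2.3] 0.0102
8.625
```

The moment jumped at the end, so the stop was reached. I'll release, rise and check.

Run:
```python
from turn import *
move_gripper(.045)
p=current_position()
servo_line([p[0],p[1],.20],rate=.12)
move_ptp([.5937,-.2455,.23],ori(157.3-90))
for n in ('wrist','top','scene'):
    c=capture(n); save(c,n+'2'); P,_=cloud(c)
    for k in [(.577,-.1194),(.5937,-.2455)]: print(n,nut(P,np.array(k),.124))
print(current_clock(),current_force())
```

```text
wrist (801, array([ 0.5743, -0.12  ]), np.float64(97.5), array([ 3. , 16.1]), ((575.6272583007812, -119.548583984375), (10.438249588012695, 57.01878356933594), 7.416623115539551), array([0.131 , 0.1434, 0.1448]))
wrist (534, array([ 0.5918, -0.246 ]), np.float64(157.1), array([ 2.8, 16.1]), ((592.7347412109375, -246.4298858642578), (9.322212219238281, 56.47344970703125), 67.14544677734375), array([0.133 , 0.1437, 0.1447]))
top (134, array([ 0.577, -0.12 ]), np.float64(97.3), array([ 3. , 16.3]), ((577.2936401367188, -119.79077911376953), (9.807169914245605, 55.51854705810547), 7.149077415466309), array([0.13  , 0.1418, 0.1432]))
top (101, array([ 0.5863, -0.2417]), np.float64(156.9), array([ 3.1, 11.4]), ((586.2357177734375, -243.11328125), (11.2307710647583, 38.925933837890625), 65.96435546875), array([0.129 , 0.1414, 0.1437]))
scene (256, array([ 0.5787, -0.1187]), np.float64(97.8), array([ 2.5, 16.7]), ((576.641845703125, -119.49809265136719), (11.174833297729492, 56.816749572753906), 6.968741416931152), array([0.1261, 0.1406, 0.1421]))
scene (239, array([ 0.5956, -0.2443]), np.float64(157.8), array([ 2.7, 16.6]), ((593.443359375, -245.85386657714844), (12.413463592529297, 56.717288970947266), 69.14046478271484), array([0.1263, 0.1395, 0.1419]))
11.5083 [ 0.20827862 -0.0040481  -0.56163139]
```

View pics/wrist2.png

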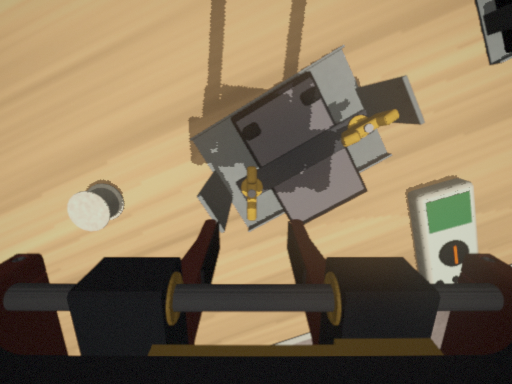

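The left nut at px (370,127) now lies in line with the bar, at 97.5° in all three cameras. The right nut at (252,192) is still turned. I'll do that one now.

Run:
```python
from turn import *
turn((.5935,-.2457),157.2)
```

```text
contact False [ 0.594  -0.2459  0.1166] 12.9583
gap 0.009637553788046663 dF [-0.99 -5.41  2.  ] 13.6
1 10.2 T [-0.446  0.241 -0.078] F [-0.7 -3.4  1.8] 0.0099
2 20.5 T [-0.552  0.264 -0.119] F [-1.1 -3.   2.6] 0.0099
3 30.9 T [-0.782  0.52  -0.135] F [-2.  -3.7  2. ] 0.01
4 41.5 T [-0.796  0.528 -0.082] F [-2.1 -4.3  2.4] 0.0097
5 51.9 T [-0.866  0.554 -0.126] F [-2.4 -4.9  2.6] 0.0097
6 62.3 T [-0.786  0.627  0.617] F [-2.4 -4.6  3.3] 0.01
15.35
```

Run:
```python
from turn import *
move_gripper(.045)
p=current_position()
servo_line([p[0],p[1],.23],rate=.12)
move_ptp([.54,-.12,.27],ori(67))
for n in ('wrist','top','scene'):
    c=capture(n); save(c,n+'3'); P,_=cloud(c)
    for k in [(.577,-.1194),(.5937,-.2455),(.53,.202)]: print(n,(r:=nut(P,np.array(k),.124)) and r[:4])
P,_=cloud(dict(np.load('top0.npz'))); print('small before',nut(P,np.array((.53,.202)),.124)[:4])
P,_=cloud(dict(np.load('scene0.npz'))); print('small before',nut(P,np.array((.53,.202)),.124)[:4])
print(current_clock(),current_force())
```

```text
wrist (496, array([ 0.5744, -0.1189]), np.float64(97.4), array([ 2.9, 15.9]))
wrist (127, array([ 0.5881, -0.2391]), np.float64(99.5), array([1.9, 9. ]))
wrist None
top None
top None
top (152, array([0.5309, 0.2039]), np.float64(134.1), array([ 3.1, 16.3]))
scene (254, array([ 0.5787, -0.1186]), np.float64(97.4), array([ 2.5, 16.7]))
scene (265, array([ 0.5956, -0.2449]), np.float64(97.5), array([ 3. , 16.2]))
scene (242, array([0.535 , 0.2039]), np.float64(134.5), array([ 2.8, 16.5]))
small before (153, array([0.5311, 0.2036]), np.float64(134.4), array([ 3. , 16.2]))
small before (242, array([0.535, 0.204]), np.float64(134.4), array([ 2.9, 16.4]))
18.2083 [-0.1219845   0.58406428  0.22632103]
```

View pics/wrist3.png

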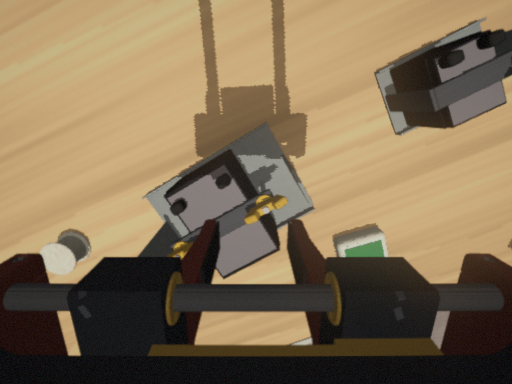

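Both nuts lie along the bar. The left one is at px (266,208), and the right one is partly hidden near (180,247). The scene camera gives 97.4° and 97.5°, and the small nut is unchanged. The arm is clear, so I'm handing in.

```bash
python3 -c "
from bench import *
close_job(); print(current_clock())"
```

```text
the job is handed in; nothing more can be done
the job is handed in; nothing more can be done
```

Both wing nuts on the larger battery are tight and lie in line with the bar. I turned the left one about 72° clockwise and the right one about 60°. Each reached its stop: the tool moment jumped to about 0.5–0.6 N m. I then let go and moved the arm clear. The job was handed in at about 18 s of the 42 s allowed.

- **Larger battery:** In the last scene-camera picture the wings were at 97.4° (left) and 97.5° (right), against a bar direction of about 97.5°.
- **Smaller battery:** Its nut measured 134.4° before and 134.1–134.5° after, so it did not turn.
- **Weaker checks:** In the last pictures the arm hid both nuts from the top camera. The wrist camera saw only part of the right nut and read 99.5°. So the right nut's final angle rests mainly on the scene camera and the felt stop.

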